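# Clamp the drying rail with a U-bolt

## Task

Clamp the drying rail to its stand: take the U-bolt out of the wooden offcut by its red grip, pass its legs down both sides of the rail into the two holes of the blue bracket plate, and push it fully home so that the saddle in its bow rests flat on the rail, then let go. The plate has been left shifted somewhere along the rail, so feel for the holes lightly, push only as hard as needed (20 N is plenty), and leave the painting things around it where they are.

Things in the scene. Friction and masses are not known exactly. Their poses are not given: they have to be found in the camera images.
- ubolt: Steel U-bolt, about 0.12 kg, standing legs down in the drilled offcut, with a red grip block on its bow. Bar 8 mm thick; two straight legs with flat ends, 38 mm between their centres (30 mm clear), 80 mm from leg ends to top of bow, with a flat saddle pad across inside the bow. Origin: midway between the leg ends; z up along the legs, x from leg to leg, y across the U. Works equally well turned half round.
- grip (a point): Best point to pinch on the U-bolt's red grip block, 109 mm above the leg ends; axes as the U-bolt. The block is 50 mm along x, 26 mm along y (pinch it across these 26 mm), and reaches from 77 to 121 mm above the leg ends.
- bow (a point): Underside of the flat saddle pad (24 x 30 mm) inside the U-bolt's bow, which comes to rest on the rail, 68 mm above the leg ends; axes as the U-bolt.
- leg_a (a point): End of the U-bolt's leg on its +x side.
- leg_b (a point): End of the U-bolt's leg on its -x side.
- rack: Fixed wooden offcut 98 x 60 x 45 mm high with two holes 35 mm deep (bottom 10 mm above the table) in which the U-bolt stands loosely. Origin: centre of the underside; the holes lie 19 mm either side of it along x.
- stand: Fixed wooden drying-rail stand, 120 mm (x) by 240 mm (y), carrying a dark round wooden rail, 24 mm thick, 284 mm long, level along its y; rail axis 76 mm, top 88 mm above the table. Cradle cheeks 78 mm high, 88 to 112 mm from the middle along y. Blue bracket plate under the rail. Origin: centre of the underside, below the rail.
- bracket_mid (a point): Fixed point of the stand at the height of the blue plate's top (60 mm), midway between the holes if the plate were at its stop; axes as the stand. The plate has been left 3 to 27 mm from there towards the stand's +y, along the rail: this shift is not measured and must be seen or felt for. It is stiff to slide (about 12 N) and lies on rubber (gives 1 mm per 5 N down).
- plate_under (a point): Fixed point of the stand 10 mm below bracket_mid. The blue plate is 96 mm (x) by 70 mm (y), 10 mm thick, with one round 10.5 mm hole on each side of the rail, 19 mm from its axis, 38 mm free below. A stiff keeper bar slides below it: the leg ends meet it 14 mm below the plate's top and must push it down before them, about 7 N all the way; the U-bolt does not fall home by itself.
- rail_top (a point): Top of the rail, above the middle of the stand; axes as the stand. The rail lies on stiff springy felt (gives about 1 mm per 4 N, at most 6 mm). With the saddle pad just on the rail the leg ends are 20 mm above the table, 40 mm below the plate's top.
- slice: Bystander: bark-edged wooden disc with a white painted cat's head, 130 mm across, 24 mm thick. Origin: centre of its underside.
- jar: Bystander: white paint jar with green label, 64 mm across, 85 mm high. Origin: centre of its underside.
- palette: Bystander: white flower-shaped palette with paint, 130 mm across, 12 mm high. Origin: centre of its underside.
- brush_dark: Bystander: brown paint brush lying on the table, 190 mm long, 8 mm thick. Origin: on the table below the middle of its length.
- brush_blue: Bystander: blue paint brush lying on the table, 190 mm long, 8 mm thick. Origin: on the table below the middle of its length.
- mug: Bystander: grey beaker holding brushes, 72 mm across, 160 mm high over all. Origin: centre of its underside.
Not all that is in view belongs to the job. Several things have the shape of the ubolt; the one meant has the colours described above. Of the things that look like the rack, take the one that is farthest from the robot's base at the start.

How it is judged:
On the way, in this order (a step that is already met when the one before it is completed fails the run):
1. the U-bolt is lifted clear out of the offcut (z of ubolt in the frame of rack above 0.05 m), for 0.1 s.
2. both legs stand in the plate's holes astride the rail, at least 5 mm deep (x of ubolt in the frame of bracket_mid between -0.005 and 0.005 m and y of ubolt in the frame of bracket_mid between -0.002 and 0.032 m and angle between ubolt's own z axis and vertical below 0.12 rad and angle between the x axis of ubolt and the x axis of stand, either way round below 0.15 rad and z of each of leg_a, leg_b in the frame of stand below 0.055 m), for 0.1 s.
At the end, for the whole second after the job is handed in: The released U-bolt rests astride the rail, upright (0.12 rad), square to it (0.15 rad), over it within 5 mm, -2 to 32 mm from bracket_mid along it, both leg ends through the plate and less than 26 mm above the table, the saddle pad no more than 3 mm above the rail's top (x of ubolt in the frame of bracket_mid between -0.005 and 0.005 m and y of ubolt in the frame of bracket_mid between -0.002 and 0.032 m and angle between ubolt's own z axis and vertical below 0.12 rad and angle between the x axis of ubolt and the x axis of stand, either way round below 0.15 rad and z of bow in the frame of rail_top below 0.003 m and z of each of leg_a, leg_b in the frame of stand below 0.026 m and linear speed of ubolt below 0.01 m/s); the robot touches nothing.
It fails at once if the U-bolt presses on the stand, plate or rail with more than 30 N (contact force between ubolt and stand above 30 N).
It fails at once if the robot touches the stand or rail with more than 15 N (contact force between any of the arm, the fingers and stand above 15 N).
It fails at once if a bystander is moved by more than 30 mm (distance of any of slice, jar, palette, brush_dark, brush_blue, mug from where it was at the start of the episode above 0.03 m).
It also fails if it takes over 72 s, if anything falls off the work surface, if the arm or the gripper's body presses on something with over 40 N, if the wrist force passes 120 N, or if a joint passes its speed limit or range.

## Robot

A 7-joint arm with a two-finger parallel gripper is mounted at the origin on the work surface. World frame = base frame: x ahead of the robot, y to its left, z up, the work surface at z = 0. Lengths are in m, angles in rad, forces in N, time in s.
With the tool pointing down it reaches from about 0.35 to 0.9 m from the base axis. Payload 8.1 kg.
Tool frame: the origin (TCP) lies midway between the tips of the shut fingers; the grasp point (between the pads) lies env.pinch_z behind it (env.pinch_z is the distance from the TCP to the grasp point, in m); x points along the fingers, y is the direction in which the jaws open and shut, and the axes are right-handed (so a half turn about x gives the same grasp; the last joint's range is limited). The gripper opens to 85 mm and grips with 20 to 120 N. Pads are 22 mm wide; open, the fingers measure 114 mm over their backs; the gripper's body (76 mm by 85 mm) begins 54 mm behind the grasp point. The pads swing forward as they close: fully open they stand 13 mm farther back than shut.
Start: joints at [-0.103, 0.434, 0.025, 1.573, -0.012, 1.134, -0.075], TCP at [0.625, -0, 0.231] pointing down, gripper open.
Joint ranges: [-2.62, 2.62], [-0.44, 2.09], [-1.27, 1.32], [0.08, 2.57], [-1.32, 4.46], [0.12, 2], [-2.74, 2.74]. Speed limits (rad/s): [2.22, 2.22, 3.01, 3.01, 3.14, 3.14, 3.14].

## Interface

Orientations are given as a unit quaternion [w, x, y, z].
In Python, from plant import env, eyes gives the robot as it stands.
- The arm moves only by the tool servo_tool, never from a script. Its argument "commands" is a list of rows, each a list of 6 numbers: the shift along the tool's x, y, z as a fraction of full scale, then the turn, a rotation vector about the tool's x, y, z as a fraction of full scale. In form: [[dx, dy, dz, rx, ry, rz], ...]. A call has exactly 5 rows; each row shifts and turns the commanded pose from where the row before left it, along the tool's axes as they then stand; what a row does not reach is not made up. Full scale, the value 1, is 0.25 m for a shift and 0.5 rad for a turn. A row lasts 1/10 s, in which the tool goes at most 50 mm and 8.59 degrees, less where a joint would pass 70% of its speed; a pose out of reach is approached as far as the arm can. A call with a number of a shift or a turn outside -1 to 1 is refused whole. A call with a gripper value outside its range is refused whole. "hand" is the opening, from 0 (shut) to 1 (fully open), set as the call begins (left out, the last holds). The fingers move at their own pace and stop on an object; the grip force is fixed at half the most. Time passes only in rows, so rows that do not move let the fingers close, or fill a call up. It gives the time, the measured TCP pose, the force and the opening at its end, in the units of the state.
- env.state(): the state, without advancing time (a new reading comes with each control period).
- eyes.get_image(name): name is "scene" or "side" or "wrist"; returns a dict with "color" (420x560x3 uint8, red, green, blue), "vertical_fov" (degrees; the focal length in pixels is half the picture's height over the tangent of half this angle, whatever the lens; pixels are square), "cx", "cy" (the principal point, pixels), "dist" ([k1, k2, p1, p2, k3] as OpenCV has them; the pictures are not rectified), "xyz" and "orientation" of the camera in the world. Camera axes: x right, y up, looking along -z (the intrinsics and any distortion apply to the point x, -y, -z); pixel columns grow to the right and rows downward; lengths in m; the calibration is good to about 2 mm. A picture is of the moment at which its call begins. There is no depth.
- env.job_done(): hands the job in, once; it reports no verdict.
The state is a dict: "t": time; "qpos": joint angles; "qvel": joint speeds; "effort": joint torques, N m; "tcp_pos": TCP position; "orientation": TCP orientation; "ft_force": force on the tool from outside, world axes, zero at the start; "moment": the same for the moment, N m; "opening": finger opening in m.
Only numpy, scipy, OpenCV 4.12 (cv2) and the standard library are available. Lean on these libraries where they do the work, as an engineer would, in place of code of your own. Each camera call takes 0.05 s, during which the arm holds its last target. There are 200 camera calls.

## Working session

There is one attempt and no reset: what is moved stays moved. The work goes in short steps, Python scripts to look and compute and a tool call to move; the robot and the scene stay as the last step left them, time stands still between calls to the robot, and variables do not carry over. Pictures are saved under pics/ and viewed, about 8 in all and at most 12, crops included, and the job is handed in when it is done.

Besides the shell and the picture viewer there is one more tool, called after "Emit:" by a JSON object that holds its "api" and its "payload". servo_tool: Moves the arm, as the interface text tells. Shift numbers are shares of 0.25 m and turn numbers shares of 0.5 rad, none past 1 either way. Its arguments: {"type":"object","properties":{"commands":{"type":"array","items":{"type":"array","items":{"type":"number","minimum":-1,"maximum":1}}},"hand":{"type":"number"}},"required":["commands"]}

```bash
ls; mkdir -p pics
cat > h.py <<'E'
import numpy as np, cv2
from scipy.spatial.transform import Rotation as R
from plant import env, eyes
def rot(q): return R.from_quat([q[1],q[2],q[3],q[0]]).as_matrix()
def grab(n,save=None):
    im=eyes.get_image(n)
    if save: cv2.imwrite('pics/'+save,im['color'][:,:,::-1])
    return im
def K(im):
    f=im['color'].shape[0]/2/np.tan(np.radians(im['vertical_fov'])/2)
    return np.array([[f,0,im['cx']],[0,f,im['cy']],[0,0,1.]])
F=np.diag([1.,-1,-1])
def proj(im,P):
    P=np.atleast_2d(np.array(P,float)); c=(P-im['xyz'])@rot(im['orientation'])@F
    return cv2.projectPoints(c,np.zeros(3),np.zeros(3),K(im),np.array(im['dist'],float))[0][:,0]
def ray(im,uv):
    n=cv2.undistortPoints(np.array(uv,float).reshape(-1,1,2),K(im),np.array(im['dist'],float),None,None,None)[:,0]
    d=np.c_[n,np.ones(len(n))]@F@rot(im['orientation']).T
    return np.array(im['xyz']),d
def onz(im,uv,z):
    o,d=ray(im,uv); return o+d*((z-o[2])/d[:,2])[:,None]
def tri(ims,uvs):
    A=np.zeros((3,3));b=np.zeros(3)
    for im,uv in zip(ims,uvs):
        o,d=ray(im,[uv]);d=d[0]/np.linalg.norm(d[0]);M=np.eye(3)-np.outer(d,d);A+=M;b+=M@o
    return np.linalg.solve(A,b)
E
python3 - <<'E'
from h import *
import pickle
ims={n:grab(n) for n in('scene','side','wrist')}
pickle.dump(ims,open('ims.pkl','wb'))
for n,i in ims.items():print(n,i['xyz'],i['orientation'],i['vertical_fov'],i['dist'])
a=[cv2.resize(ims[n]['color'],(800,600),interpolation=cv2.INTER_CUBIC)[:,:,::-1] for n in('scene','side')]
cv2.imwrite('pics/a.png',a[0]);cv2.imwrite('pics/b.png',a[1]);print(env.state(),env.pinch_z)
E
```

```text
pics
scene [0.88353927 0.55541858 0.87249144] [0.24409499 0.08363395 0.34147153 0.90378105] 56.62444093579002 [-0.0524446  0.         0.         0.         0.       ]
side [-0.02000926 -0.75180665  0.80535592] [ 0.85435091  0.41265968 -0.14143356 -0.28247665] 48.66892015774721 [-0.10237893  0.          0.          0.          0.        ]
wrist [0.6258476  0.07494164 0.37338685] [ 9.88791858e-01 -1.49299887e-01  4.10773068e-04 -1.91858279e-04] 59.58754447739167 [-0.08442739  0.          0.          0.          0.        ]
{'t': 0.15, 'qpos': array([-0.10258127,  0.43505594,  0.02499435,  1.57386086, -0.01158127,
        1.13401172, -0.07509581]), 'qvel': array([ 2.87813744e-04, -2.33709231e-03, -3.35290939e-05, -3.91839985e-03,
        8.22667217e-04, -7.38983735e-04,  1.03563556e-03]), 'effort': array([ 1.93215681e-03, -6.70885992e+01,  1.02606665e+00, -3.16448736e+01,
        1.57136447e-02,  9.07747715e-03, -7.57739531e-05]), 'tcp_pos': array([ 6.24626242e-01, -7.55373614e-05,  2.30721371e-01]), 'orientation': array([-0.49971421, -0.49969373, -0.50023895,  0.50035276]), 'ft_force': array([ 0.1985382 , -0.01730744, -0.54960838]), 'moment': array([-0.03199633,  0.0159384 , -0.01918866]), 'opening': 0.08533630362617807} 0.0187
```

View pics/a.png

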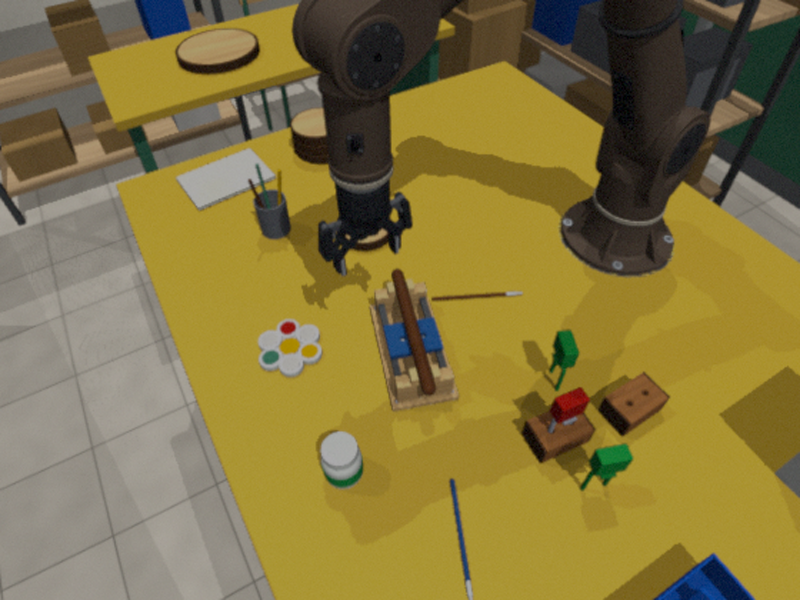

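View pics/b.png

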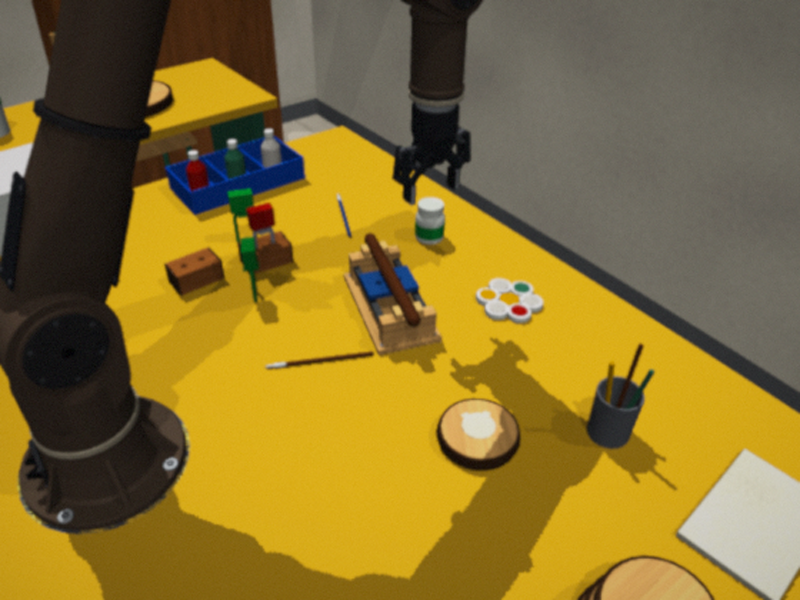

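Candidates in the scene picture: red-gripped U-bolt (570,405), green ones (565,348) and (610,462). The offcut it stands in is at (560,433) and the empty offcut at (635,403). The red grip fits the description. I'll confirm that in enlarged crops.

Run:
```python
from h import *
import pickle
ims=pickle.load(open('ims.pkl','rb'))
def c(n,x,y):return cv2.resize(ims[n]['color'][y:y+100,x:x+133,::-1],(399,300),interpolation=cv2.INTER_CUBIC)
cv2.imwrite('pics/c.png',np.vstack([np.hstack([c('scene',345,230),c('side',110,120)]),np.hstack([c('scene',222,185),c('side',208,155)])]))
for x in [(570,405)]: print(onz(ims['scene'],[[570*.7,405*.7]],.1), onz(ims['side'],[[261*.7,217*.7]],.1))
print(tri([ims['scene'],ims['side']],[(399,283.5),(182.7,152)]))
```

```text
[[0.44081652 0.31031671 0.1       ]] [[0.45537809 0.3262765  0.1       ]]
[0.44775944 0.31266669 0.10955839]
```

View pics/c.png

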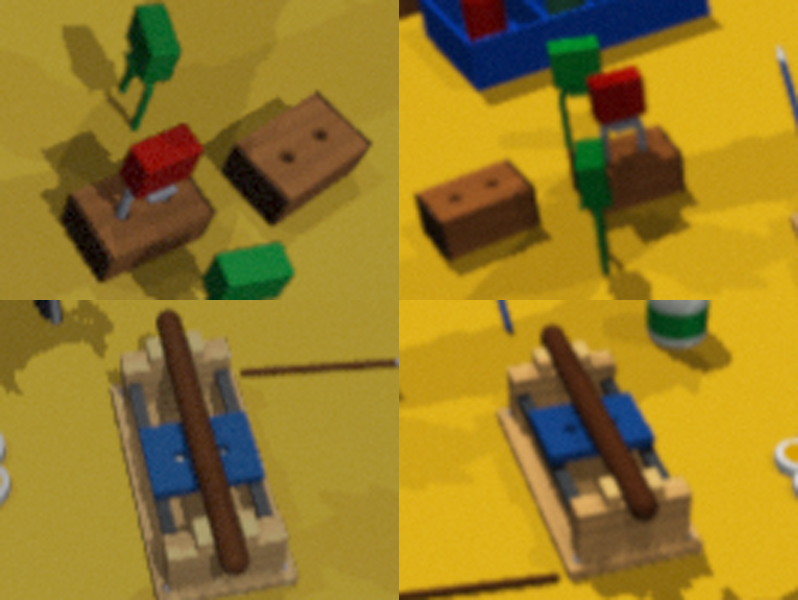

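The red U-bolt stands in the offcut that is farther from the base. The holes in the blue plate show at about (180,458) and (223,453) in the lower-left crop. Next I'll work out rough poses.

Run:
```python
from h import *
import pickle
ims=pickle.load(open('ims.pkl','rb'));S,D=ims['scene'],ims['side']
s=lambda x,y:(345+x/3,230+y/3); d=lambda x,y:(110+(x-399)/3,120+y/3)
s2=lambda x,y:(222+x/3,185+(y-300)/3); d2=lambda x,y:(208+(x-399)/3,155+(y-300)/3)
print('grip top edge',onz(S,[s(125,150),s(186,125)],.131),'side',onz(D,[d(589,76),d(641,68)],.131))
print('rail',onz(S,[s2(168,320),s2(236,560)],.08),onz(D,[d2(552,335),d2(642,503)],.08))
print('holes',onz(S,[s2(180,458),s2(223,453)],.06),onz(D,[d2(571,430)],.06))
print('plate corners',onz(S,[s2(138,430),s2(250,412),s2(262,475),s2(155,497)],.06))
print('green',onz(S,[s(150,35),s(250,260),],.11),onz(D,[d(574,65),d(592,175)],.11))
print('rack',onz(S,[s(212,212),s(105,278),s(65,215)],.0), 'side',onz(D,[d(685,190)],0))
print('base edge',onz(S,[s2(160,600),s2(295,580),s2(112,390)],.0))
```

```text
grip top edge [[0.47576661 0.29996491 0.131     ]
 [0.42379599 0.30679499 0.131     ]] side [[0.42965093 0.3265777  0.131     ]
 [0.47639548 0.31027204 0.131     ]]
rail [[ 0.52422935 -0.08546542  0.08      ]
 [ 0.60639905  0.16260588  0.08      ]] [[ 0.60607391  0.15691987  0.08      ]
 [ 0.52329061 -0.08684662  0.08      ]]
holes [[0.58698332 0.04305448 0.06      ]
 [0.55249718 0.05726791 0.06      ]] [[0.54919501 0.04734231 0.06      ]]
plate corners [[ 0.60330936 -0.00161908  0.06      ]
 [ 0.50833216  0.03129045  0.06      ]
 [ 0.53625232  0.09362784  0.06      ]
 [ 0.62528628  0.06707496  0.06      ]]
green [[0.3788787  0.22241139 0.11      ]
 [0.44623741 0.40463983 0.11      ]] [[0.44131551 0.38822309 0.11      ]
 [0.36874465 0.20568792 0.11      ]]
rack [[0.38020818 0.33589395 0.        ]
 [0.49177072 0.33534655 0.        ]
 [0.48497865 0.27643498 0.        ]] side [[0.4934115  0.27808979 0.        ]]
base edge [[ 0.6539813   0.1234654   0.        ]
 [ 0.54577903  0.16495489  0.        ]
 [ 0.58063417 -0.09801329  0.        ]]
```

Emit:
{"api": "servo_tool", "payload": {"commands": [[-0.03,-0.072,-0.124,0,0,0],[-0.03,-0.072,-0.124,0,0,0],[-0.03,-0.072,-0.124,0,0,0],[-0.03,-0.072,-0.124,0,0,0],[-0.03,-0.072,-0.124,0,0,0]], "hand": 0.6}}

```text
t: 0.65
tcp_pos: [0.534, 0.156, 0.2689]
orientation: [-0.5, -0.5, -0.5, 0.5]
ft_force: [0.1, 0.4, 0.5]
opening: 0.0513
```

Emit:
{"api": "servo_tool", "payload": {"commands": [[-0.03,-0.072,-0.124,0,0,0],[-0.03,-0.072,-0.124,0,0,0],[-0.03,-0.072,-0.124,0,0,0],[-0.03,-0.072,-0.124,0,0,0],[-0.03,-0.072,-0.124,0,0,0]]}}

```text
t: 1.15
tcp_pos: [0.444, 0.311, 0.3065]
orientation: [-0.5, -0.5, -0.5, 0.5]
ft_force: [0.3, 0.6, 0.6]
opening: 0.0513
```

Emit:
{"api": "servo_tool", "payload": {"commands": [[0,0,0,-0.28,0,0],[0,0,0,-0.28,0,0],[0,0,0,-0.28,0,0],[0,0,0,-0.28,0,0],[0,0,0,-0.28,0,0]]}}

```text
t: 1.65
tcp_pos: [0.4449, 0.3098, 0.306]
orientation: [0.642, 0.296, 0.642, -0.297]
ft_force: [0.4, -0.1, -0.1]
opening: 0.0512
```

Emit:
{"api": "servo_tool", "payload": {"commands": [[0,0,0,-0.28,0,0],[0,0,0,-0.28,0,0],[0,0,0,-0.28,0,0],[0,0,0,-0.28,0,0],[0,0,0,-0.28,0,0]]}}

```text
t: 2.15
tcp_pos: [0.4449, 0.3098, 0.306]
orientation: [0.705, 0.058, 0.705, -0.058]
ft_force: [0.6, -0.0, 0.2]
opening: 0.0512
```

Run:
```python
from h import *
w=grab('wrist');cv2.imwrite('pics/d.png',cv2.resize(w['color'],(800,600),interpolation=cv2.INTER_CUBIC)[:,:,::-1])
import pickle;pickle.dump(w,open('w1.pkl','wb'))
s=env.state();print(s['tcp_pos'],rot(s['orientation']).round(3),w['xyz'],s['qpos'],s['t'])
```

```text
[0.4449466  0.30977641 0.30601977] [[-0.     0.156  0.988]
 [-0.     0.988 -0.156]
 [-1.    -0.001 -0.   ]] [0.37162836 0.3217964  0.44885486] [-0.43589781  0.27264547 -0.34764721  1.63809504  0.09695567  1.24845744
  0.61166786] 2.2
```

View pics/d.png

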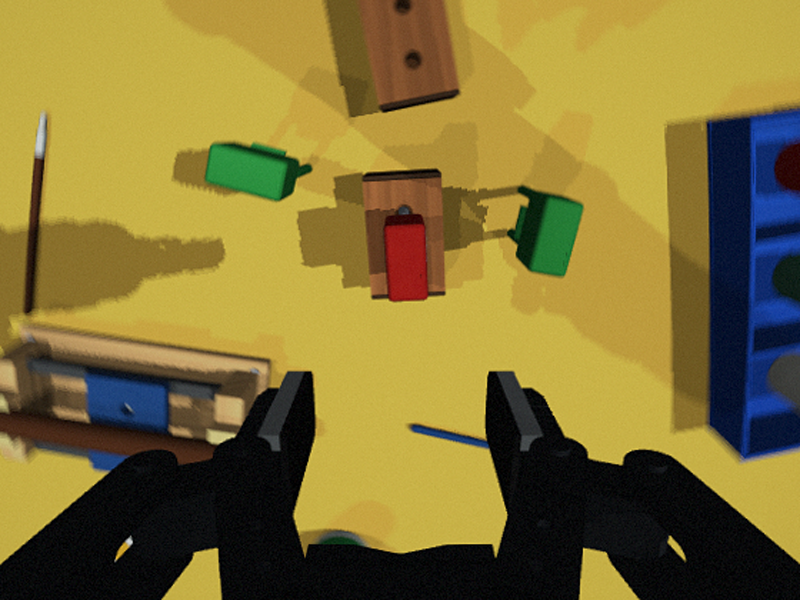

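The wrist view shows the red block's top face with corners at about (386,225), (424,223), (428,300) and (387,301). Both green decoys are clear of it.

Run:
```python
from h import *
import pickle
w=pickle.load(open('w1.pkl','rb'))
p=onz(w,np.array([(386,225),(424,223),(428,300),(387,301)])*.7,.131)
print(p,p.mean(0)); 
e=(p[3]+p[2]-p[0]-p[1])/2; print(np.linalg.norm(e),np.arctan2(e[1],e[0]))
# rack edges top z=.045
q=onz(w,np.array([(364,178),(440,175),(445,294),(372,299)])*.7,.045);print(q,q.mean(0))
e=(q[3]+q[2]-q[0]-q[1])/2; print(np.linalg.norm(e),np.arctan2(e[1],e[0]))
# refine with hough-free: red mask minAreaRect of bright top
g=onz(w,np.array([(252,170),(548,235)])*.7,.12);print('green',g)
```

```text
[[0.42334733 0.30469955 0.131     ]
 [0.4259522  0.32778387 0.131     ]
 [0.47514563 0.32281069 0.131     ]
 [0.47149773 0.29692953 0.131     ]] [0.44898572 0.31305591 0.131     ]
0.04908719598551528 -0.13016900089420222
[[0.39914021 0.28979866 0.045     ]
 [0.40640921 0.3469559  0.045     ]
 [0.5003898  0.33738339 0.045     ]
 [0.49484355 0.2785212  0.045     ]] [0.45019569 0.31316479 0.045     ]
0.09541319641166883 -0.10948004843015371
green [[0.37732038 0.2282279  0.12      ]
 [0.44825741 0.40518687 0.12      ]]
```

Emit:
{"api": "servo_tool", "payload": {"commands": [[0.1,0.016,0.02,-0.07,0,0],[0.15,0,0,0,0,0],[0.15,0,0,0,0,0],[0.1,0,0,0,0,0],[0,0,0,0,0,0]]}}

```text
t: 2.7
tcp_pos: [0.4488, 0.3113, 0.1779]
orientation: [0.704, 0.047, 0.707, -0.05]
ft_force: [0.2, 0.1, -0.2]
opening: 0.051
```

Emit:
{"api": "servo_tool", "payload": {"commands": [[0.1,0,0,0,0,0],[0.1,0,0,0,0,0],[0.1,0,0,0,0,0],[0.023,0,0,0,0,0],[0,0,0,0,0,0]]}}

```text
t: 3.2
tcp_pos: [0.4508, 0.3132, 0.1011]
orientation: [0.705, 0.048, 0.706, -0.048]
ft_force: [-0.1, 0.4, -0.0]
opening: 0.0514
```

Run:
```python
from h import *
w=grab('wrist');a=grab('side');b=grab('scene')
c=lambda i,x,y,W:cv2.resize(i['color'][y:y+W*3//4,x:x+W,::-1],(400,300),interpolation=cv2.INTER_CUBIC)
cv2.imwrite('pics/e.png',np.hstack([c(w,180,150,260),c(b,345,210,140)]))
s=env.state();print(s['tcp_pos'],rot(s['orientation']).round(3),s['ft_force'])
```

```text
[0.45151845 0.31389358 0.10227318] [[ 0.002  0.136  0.991]
 [ 0.002  0.991 -0.136]
 [-1.     0.002  0.002]] [ 0.24763737 -0.43853387  0.49358255]
```

View pics/e.png

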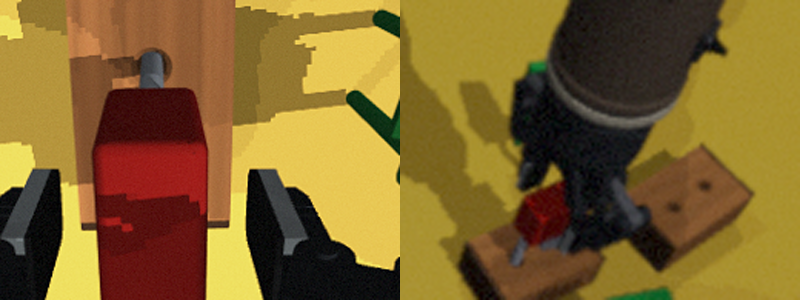

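The block is centred between the fingers, so I'll close.

Emit:
{"api": "servo_tool", "payload": {"commands": [[0,0,0,0,0,0],[0,0,0,0,0,0],[0,0,0,0,0,0],[0,0,0,0,0,0],[0,0,0,0,0,0]], "hand": 0}}

```text
t: 3.85
tcp_pos: [0.4512, 0.3134, 0.1017]
orientation: [0.706, 0.048, 0.705, -0.048]
ft_force: [-1.0, -0.4, 5.6]
opening: 0.0251
```

Emit:
{"api": "servo_tool", "payload": {"commands": [[-0.02,0,0,0,0,0],[-0.06,0,0,0,0,0],[-0.08,0,0,0,0,0],[-0.08,0,0,0,0,0],[-0.08,0,0,0,0,0]]}}

```text
t: 4.35
tcp_pos: [0.4504, 0.3129, 0.1816]
orientation: [0.705, 0.048, 0.706, -0.048]
ft_force: [0.5, 0.7, -1.5]
opening: 0.0254
```

Emit:
{"api": "servo_tool", "payload": {"commands": [[-0.1,0,0,0,0,0],[-0.1,0,0,0,0,0],[0,0,0,0,0,0],[0,0,0,0,0,0],[0,0,0,0,0,0]]}}

```text
t: 4.85
tcp_pos: [0.4501, 0.3125, 0.2295]
orientation: [0.705, 0.048, 0.706, -0.048]
ft_force: [0.2, -0.4, -2.0]
opening: 0.0251
```

Emit:
{"api": "servo_tool", "payload": {"commands": [[-0.03,-0.122,0.075,0,0,0],[-0.03,-0.122,0.075,0,0,0],[-0.03,-0.122,0.075,0,0,0],[-0.03,-0.122,0.075,0,0,0],[0,-0.122,0.075,0,0,0]]}}

```text
t: 5.35
tcp_pos: [0.5232, 0.1479, 0.2603]
orientation: [0.705, 0.048, 0.706, -0.048]
ft_force: [1.4, -0.3, -1.5]
opening: 0.0252
```

Emit:
{"api": "servo_tool", "payload": {"commands": [[0,-0.122,0.075,0,0,0],[0,-0.122,0.075,0,0,0],[0,-0.122,0.075,0,0,0],[0,0,0,0.185,0,0],[0,0,0,0.185,0,0]]}}

```text
t: 5.85
tcp_pos: [0.5659, 0.0491, 0.2589]
orientation: [0.697, 0.115, 0.699, -0.116]
ft_force: [-0.3, 0.5, -2.0]
opening: 0.0252
```

Emit:
{"api": "servo_tool", "payload": {"commands": [[0,0,0,0,0,0],[0,0,0,0,0,0],[0,0,0,0,0,0],[0,0,0,0,0,0],[0,0,0,0,0,0]]}}

```text
t: 6.35
tcp_pos: [0.5661, 0.0512, 0.2605]
orientation: [0.698, 0.113, 0.698, -0.113]
ft_force: [-0.4, -0.3, -1.9]
opening: 0.0252
```

Run:
```python
from h import *
w=grab('wrist');import pickle
b=grab('scene');d=grab('side')
pickle.dump((w,b,d),open('w2.pkl','wb'))
cv2.imwrite('pics/f.png',cv2.resize(w['color'],(800,600),interpolation=cv2.INTER_CUBIC)[:,:,::-1])
s=env.state();print(s['tcp_pos'],rot(s['orientation']).round(3),s['ft_force'],s['t'])
```

```text
[0.56620952 0.05103765 0.26059872] [[ 0.     0.315  0.949]
 [ 0.     0.949 -0.315]
 [-1.     0.     0.   ]] [ 0.26074771 -0.20136452 -1.96109705] 6.5
```

View pics/f.png

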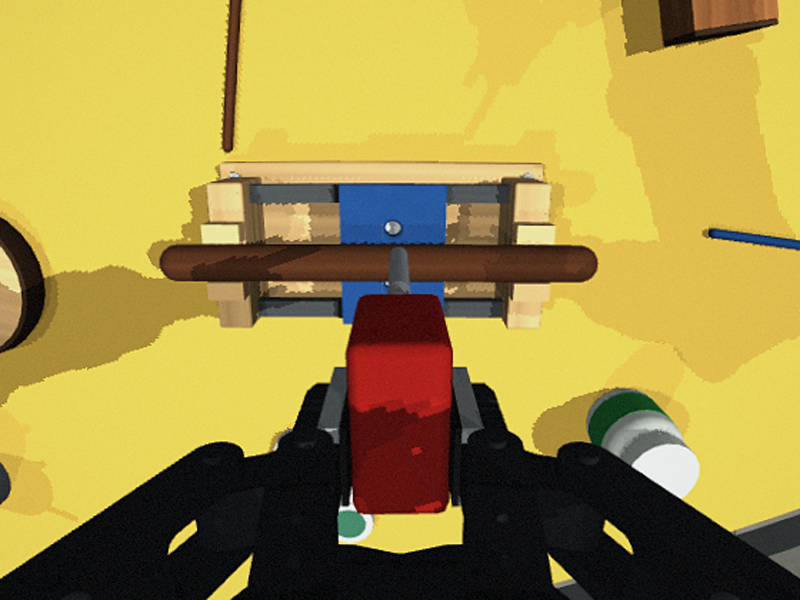

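The near hole is at (393,228), and the plate runs from x = 340 to 446. The rail runs level from x = 160 to 598 with its centre line at y ≈ 263. The near leg tip is at (398,250).

Run:
```python
from h import *
import pickle
w,b,d=pickle.load(open('w2.pkl','rb'))
s=env.state();R_=rot(s['orientation']);t=s['tcp_pos']
ux=R_[:,2];uy=R_[:,1]
rel=lambda p:(np.round((p-t)@ux*1e3,1),np.round((p-t)@uy*1e3,1))
W=lambda uv,z:onz(w,[np.array(uv)*.7],z)[0]
for n,uv,z in[('hole near',(393,228),.06),('hole far',(391,284),.06),('rail L',(161,263),.076),('rail R',(597,263),.076),('rail top edge L',(200,245),.08),('bot edge L',(200,281),.08),('edgeR',(560,245),.08),('edgeRb',(560,280),.08),
 ('plate TL',(340,185),.06),('plate TR',(446,185),.06),('leg tip',(398,249),.1689)]:
    print(n,W(uv,z).round(4),rel(W(uv,z)))
# predicted pixel of legs
z0=t[2]-.0917
for sx in(-.019,.019):
    p=t+ux*sx;p[2]=z0;print('leg pred px',proj(w,[p])/.7)
c=lambda i,x,y,W:cv2.resize(i['color'][y:y+W*3//4,x:x+W,::-1],(400,300),interpolation=cv2.INTER_CUBIC)
cv2.imwrite('pics/g.png',np.vstack([np.hstack([c(w,240,140,80),c(w,240,180,80)]),np.hstack([c(b,230,175,120),c(d,220,120,130)])]))
```

```text
hole near [0.5515 0.0514 0.06  ] (np.float64(-14.1), np.float64(-4.3))
hole far [0.5875 0.0379 0.06  ] (np.float64(24.4), np.float64(-5.8))
rail L [ 0.5222 -0.0986  0.076 ] (np.float64(5.4), np.float64(-155.9))
rail R [0.6119 0.1712 0.076 ] (np.float64(5.5), np.float64(128.4))
rail top edge L [ 0.5194 -0.067   0.08  ] (np.float64(-7.3), np.float64(-126.8))
bot edge L [ 0.5411 -0.077   0.08  ] (np.float64(16.5), np.float64(-129.4))
edgeR [0.5915 0.1497 0.08  ] (np.float64(-7.1), np.float64(101.6))
edgeRb [0.6139 0.1444 0.08  ] (np.float64(15.9), np.float64(103.6))
plate TL [0.5139 0.0278 0.06  ] (np.float64(-42.3), np.float64(-38.5))
plate TR [0.5356 0.0929 0.06  ] (np.float64(-42.3), np.float64(30.1))
leg tip [0.5436 0.0578 0.1689] (np.float64(-23.6), np.float64(-0.7))
leg pred px [[399.5372678  258.71538026]]
leg pred px [[399.5277219  335.89484018]]
```

View pics/g.png

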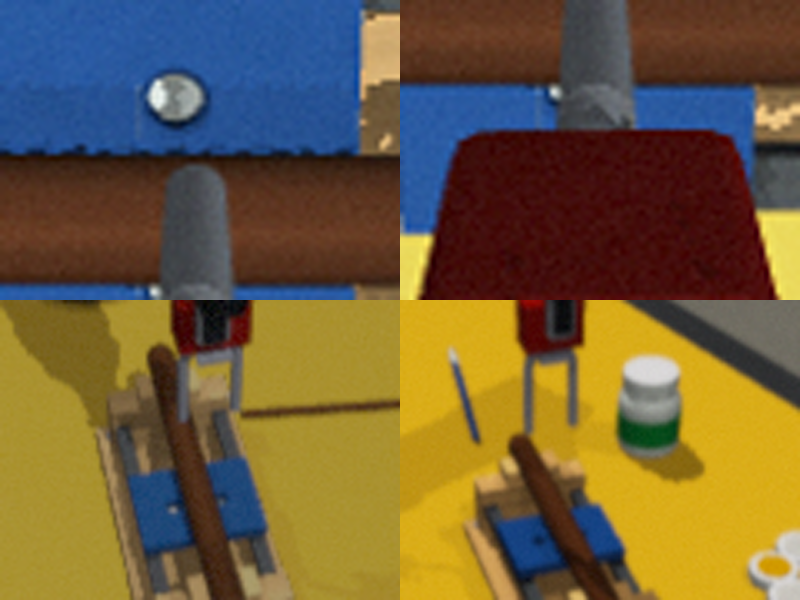

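The holes' midpoint is 4.9 mm along tool z and -4.3 mm along tool y from the TCP, and the legs are at about (-0.5, -0.7). I'll shift by (+5.4, -3.6) mm and descend to just above the rail.

Emit:
{"api": "servo_tool", "payload": {"commands": [[0,-0.0144,0.0216,0,0,0],[0.08,0,0,0,0,0],[0.08,0,0,0,0,0],[0.08,0,0,0,0,0],[0.03,0,0,0,0,0]]}}

```text
t: 7.0
tcp_pos: [0.5694, 0.0452, 0.1912]
orientation: [0.697, 0.113, 0.699, -0.113]
ft_force: [-0.3, 0.7, -2.1]
opening: 0.0247
```

Emit:
{"api": "servo_tool", "payload": {"commands": [[0,0,0,0,0,0],[0,0,0,0,0,0],[0,0,0,0,0,0],[0,0,0,0,0,0],[0,0,0,0,0,0]]}}

```text
t: 7.5
tcp_pos: [0.5705, 0.0459, 0.1937]
orientation: [0.698, 0.113, 0.698, -0.113]
ft_force: [0.1, -0.2, -1.3]
opening: 0.0251
```

Run:
```python
from h import *
w=grab('wrist');import pickle
b=grab('scene');d=grab('side')
pickle.dump((w,b,d),open('w3.pkl','wb'))
c=lambda i,x,y,W:cv2.resize(i['color'][y:y+W*3//4,x:x+W,::-1],(400,300),interpolation=cv2.INTER_CUBIC)
cv2.imwrite('pics/i.png',np.vstack([np.hstack([c(w,220,80,120),c(w,220,140,120)]),np.hstack([c(b,235,185,100),c(d,230,140,100)])]))
s=env.state();print(s['tcp_pos'],rot(s['orientation']).round(3),s['ft_force'],s['t'])
t=s['tcp_pos'];R_=rot(s['orientation'])
print('hole near px wrist',proj(w,[[.5515,.0514,.06]]))
for n,i in(('scene',b),('side',d)):
  for k in(-.019,.019):
    p=t+R_[:,2]*(k-.0005)-R_[:,1]*.0007;p[2]=t[2]-.0917
    print(n,'leg',proj(i,[p]),'hole',proj(i,[np.array([.5695,.0452,.06])+k*np.array([.949,-.315,0])]))
```

```text
[0.57027578 0.04593132 0.19328878] [[ 0.     0.315  0.949]
 [ 0.     0.949 -0.315]
 [-1.     0.     0.   ]] [-1.27900843  0.50558438 -0.80304912] 7.65
hole near px wrist [[278.58795802 167.21592962]]
scene leg [[295.80779337 224.35890014]] hole [[295.43126044 234.20073125]]
scene leg [[280.96946646 226.90313128]] hole [[281.06129234 236.71317959]]
side leg [[265.05310083 184.53638511]] hole [[265.18345206 197.32256458]]
side leg [[278.86962058 181.96846852]] hole [[278.71508022 194.70523283]]
```

View pics/i.png

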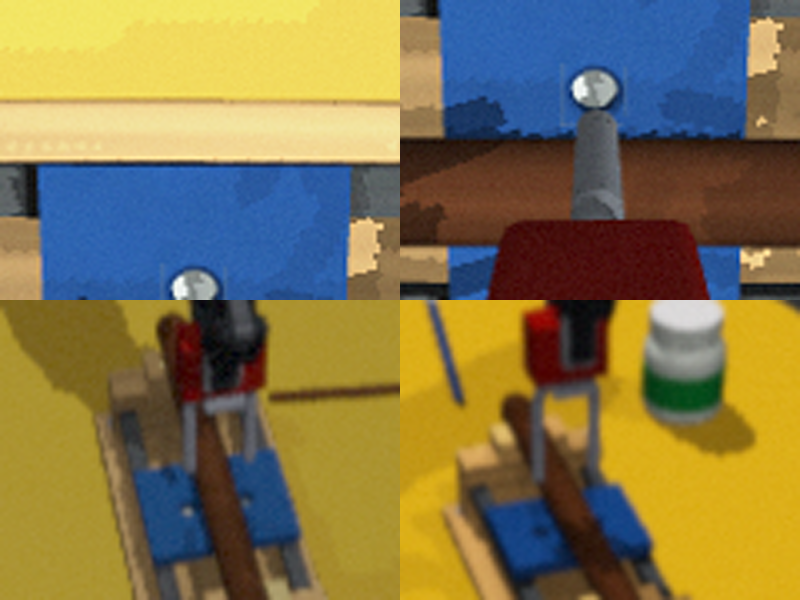

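Run:
```python
from h import *
import pickle
w=pickle.load(open('w3.pkl','rb'))[0]
s=env.state();R_=rot(s['orientation']);t=s['tcp_pos'];print(t)
for uv,z in[((278.5,167.0),.06),((279.2,172.4),t[2]-.0917)]:
    p=onz(w,[uv],z)[0];print((p-t)@R_[:,2]*1e3,(p-t)@R_[:,1]*1e3)
c=rot(w['orientation']);print((np.array(w['xyz'])-t)@R_)
```

```text
[0.57027578 0.04593132 0.19328878]
-19.757472448759664 -0.8193895104652521
-24.364363423845628 -0.2537981521177576
[-1.43130634e-01 -5.97592924e-05 -7.41378150e-02]
```

Leg and hole agree within about 0.6 mm. I'll correct that and descend to just above the plate.

Emit:
{"api": "servo_tool", "payload": {"commands": [[0.03,-0.002,0.0016,0,0,0],[0.03,0,0,0,0,0],[0.03,0,0,0,0,0],[0.03,0,0,0,0,0],[0.02,0,0,0,0,0]]}}

```text
t: 8.15
tcp_pos: [0.57, 0.0452, 0.1569]
orientation: [0.698, 0.113, 0.698, -0.113]
ft_force: [0.4, 0.5, -1.9]
opening: 0.0252
```

Emit:
{"api": "servo_tool", "payload": {"commands": [[0.004,0,0,0,0,0],[0.004,0,0,0,0,0],[0.004,0,0,0,0,0],[0.004,0,0,0,0,0],[0,0,0,0,0,0]]}}

```text
t: 8.65
tcp_pos: [0.5705, 0.0453, 0.1541]
orientation: [0.698, 0.113, 0.698, -0.113]
ft_force: [0.2, 0.0, -0.8]
opening: 0.025
```

Emit:
{"api": "servo_tool", "payload": {"commands": [[0.004,0,0,0,0,0],[0.004,0,0,0,0,0],[0.004,0,0,0,0,0],[0.004,0,0,0,0,0],[0,0,0,0,0,0]]}}

```text
t: 9.15
tcp_pos: [0.5704, 0.0452, 0.1499]
orientation: [0.698, 0.113, 0.698, -0.113]
ft_force: [1.2, -0.9, -2.9]
opening: 0.025
```

Emit:
{"api": "servo_tool", "payload": {"commands": [[0.004,0,0,0,0,0],[0.004,0,0,0,0,0],[0,0,0,0,0,0],[0,0,0,0,0,0],[0,0,0,0,0,0]]}}

```text
t: 9.65
tcp_pos: [0.5704, 0.0453, 0.1481]
orientation: [0.698, 0.113, 0.698, -0.113]
ft_force: [0.6, -0.3, -1.7]
opening: 0.0249
```

No resistance with the leg ends about 3.6 mm below the plate top, so the legs look to be in the holes. I'll go on slowly.

Emit:
{"api": "servo_tool", "payload": {"commands": [[0.006,0,0,0,0,0],[0.006,0,0,0,0,0],[0.006,0,0,0,0,0],[0.006,0,0,0,0,0],[0,0,0,0,0,0]]}}

```text
t: 10.15
tcp_pos: [0.5704, 0.0452, 0.1418]
orientation: [0.698, 0.113, 0.698, -0.113]
ft_force: [0.0, -0.2, -2.5]
opening: 0.0252
```

Emit:
{"api": "servo_tool", "payload": {"commands": [[0.006,0,0,0,0,0],[0.006,0,0,0,0,0],[0.006,0,0,0,0,0],[0.006,0,0,0,0,0],[0,0,0,0,0,0]]}}

```text
t: 10.65
tcp_pos: [0.5706, 0.0453, 0.1364]
orientation: [0.698, 0.113, 0.698, -0.113]
ft_force: [-0.7, -0.1, 3.8]
opening: 0.0256
```

Emit:
{"api": "servo_tool", "payload": {"commands": [[0.008,0,0,0,0,0],[0.008,0,0,0,0,0],[0.008,0,0,0,0,0],[0.008,0,0,0,0,0],[0,0,0,0,0,0]]}}

```text
t: 11.15
tcp_pos: [0.5706, 0.0453, 0.1284]
orientation: [0.698, 0.113, 0.698, -0.113]
ft_force: [-0.6, -0.8, 4.7]
opening: 0.0252
```

Emit:
{"api": "servo_tool", "payload": {"commands": [[0.008,0,0,0,0,0],[0.008,0,0,0,0,0],[0.008,0,0,0,0,0],[0.004,0,0,0,0,0],[0,0,0,0,0,0]]}}

```text
t: 11.65
tcp_pos: [0.5707, 0.0453, 0.1215]
orientation: [0.698, 0.113, 0.698, -0.113]
ft_force: [-2.3, -0.7, 5.1]
opening: 0.0253
```

Emit:
{"api": "servo_tool", "payload": {"commands": [[0.007,0,0,0,0,0],[0.007,0,0,0,0,0],[0.007,0,0,0,0,0],[0.006,0,0,0,0,0],[0,0,0,0,0,0]]}}

```text
t: 12.15
tcp_pos: [0.5706, 0.0453, 0.1147]
orientation: [0.698, 0.113, 0.698, -0.113]
ft_force: [-1.3, -1.8, 5.4]
opening: 0.0251
```

Emit:
{"api": "servo_tool", "payload": {"commands": [[0.003,0,0,0,0,0],[0.003,0,0,0,0,0],[0.003,0,0,0,0,0],[0,0,0,0,0,0],[0,0,0,0,0,0]]}}

```text
t: 12.65
tcp_pos: [0.5706, 0.0452, 0.1126]
orientation: [0.698, 0.113, 0.698, -0.113]
ft_force: [-1.5, -0.4, 5.8]
opening: 0.0253
```

Emit:
{"api": "servo_tool", "payload": {"commands": [[0.002,0,0,0,0,0],[0.002,0,0,0,0,0],[0.001,0,0,0,0,0],[0,0,0,0,0,0],[0,0,0,0,0,0]]}}

```text
t: 13.15
tcp_pos: [0.5707, 0.0453, 0.1115]
orientation: [0.698, 0.113, 0.698, -0.113]
ft_force: [-2.5, -2.0, 6.5]
opening: 0.0252
```

Emit:
{"api": "servo_tool", "payload": {"commands": [[0.003,0,0,0,0,0],[0.002,0,0,0,0,0],[0,0,0,0,0,0],[0,0,0,0,0,0],[0,0,0,0,0,0]]}}

```text
t: 13.65
tcp_pos: [0.5707, 0.0453, 0.1106]
orientation: [0.698, 0.113, 0.698, -0.113]
ft_force: [-3.4, -1.6, 10.1]
opening: 0.025
```

Emit:
{"api": "servo_tool", "payload": {"commands": [[0.002,0,0,0,0,0],[0.002,0,0,0,0,0],[0,0,0,0,0,0],[0,0,0,0,0,0],[0,0,0,0,0,0]]}}

```text
t: 14.15
tcp_pos: [0.5707, 0.0453, 0.1098]
orientation: [0.698, 0.113, 0.698, -0.113]
ft_force: [-3.7, -1.0, 12.6]
opening: 0.0247
```

The force now climbs at the rail felt's rate, so the saddle is seated. I'll release and retreat.

Emit:
{"api": "servo_tool", "payload": {"commands": [[0,0,0,0,0,0],[0,0,0,0,0,0],[0,0,0,0,0,0],[0,0,0,0,0,0],[0,0,0,0,0,0]], "hand": 0.7}}

```text
t: 14.65
tcp_pos: [0.5704, 0.0453, 0.1084]
orientation: [0.698, 0.113, 0.698, -0.113]
ft_force: [-0.1, 0.8, -0.3]
opening: 0.0599
```

Emit:
{"api": "servo_tool", "payload": {"commands": [[-0.02,0,0,0,0,0],[-0.1,0,0,0,0,0],[-0.15,0,0,0,0,0],[-0.15,0,0,0,0,0],[-0.15,0,0,0,0,0]]}}

```text
t: 15.15
tcp_pos: [0.5702, 0.0453, 0.2529]
orientation: [0.698, 0.113, 0.698, -0.113]
ft_force: [0.5, -0.7, -1.1]
opening: 0.0596
```

Run:
```python
from h import *
w=grab('wrist');b=grab('scene');d=grab('side')
c=lambda i,x,y,W:cv2.resize(i['color'][y:y+W*3//4,x:x+W,::-1],(400,300),interpolation=cv2.INTER_CUBIC)
cv2.imwrite('pics/j.png',np.vstack([np.hstack([c(w,0,0,560),c(w,180,120,200)]),np.hstack([c(b,225,165,130),c(d,210,120,130)])]))
s=env.state();print(s['tcp_pos'],s['ft_force'],s['t'])
# predicted grip top centre with bolt home (z .02+.121)
m=np.array([.5702,.0451,0]);x=np.array([.949,-.315,0]);y=np.array([.315,.949,0])
for n,i in(('w',w),('scene',b),('side',d)):
    P=[m+x*a+y*e+[0,0,.141] for a,e in((-.025,-.013),(-.025,.013),(.025,.013),(.025,-.013))]
    print(n,proj(i,P).round(1).tolist())
```

```text
[0.57194105 0.04562357 0.25414303] [-0.41780286 -0.12559422 -0.78679025] 15.3
w [[261.0, 166.2], [297.9, 166.2], [297.0, 232.5], [262.0, 232.5]]
scene [[297.0, 210.0], [299.6, 218.0], [279.2, 221.5], [277.1, 213.3]]
side [[264.5, 175.1], [261.5, 169.7], [279.9, 166.4], [283.2, 171.7]]
```

View pics/j.png

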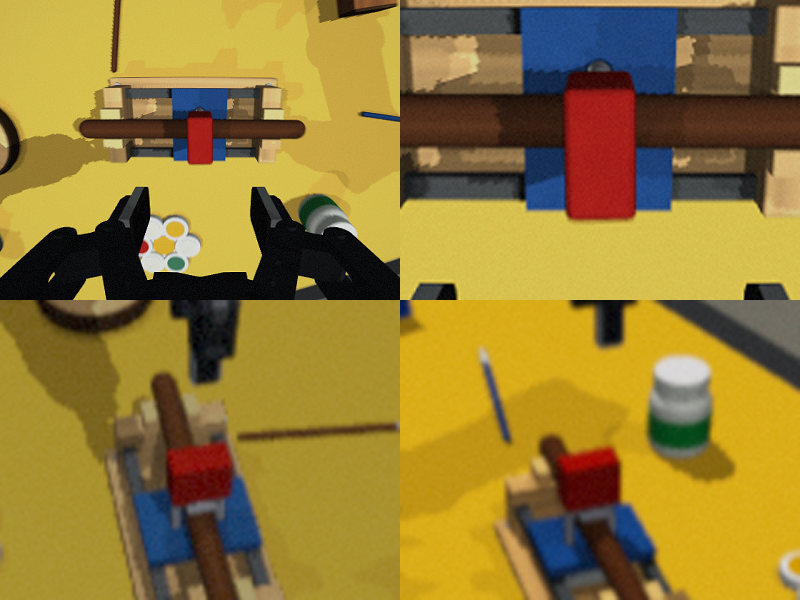

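```bash
python3 -c "
from plant import env
print(env.job_done(), env.state()['ft_force'])"
```

```text
the job is handed in; nothing more can be done
the job is handed in; nothing more can be done
```

The U-bolt is clamped over the rail and released, and the job was handed in at about 15 s; no verdict was reported.

I took the red-gripped U-bolt from the farther offcut. The wrist camera put the plate about 9.5 mm from its stop. I lined the legs up with the holes and lowered them in; they entered with no noticeable resistance. The keeper then resisted at about 5–7 N. I pushed on until the force climbed at about the felt's rate, to roughly 13 N at the wrist, with the tool at the expected seated height. Then I let go and backed off.

**Last checks:**
- **Fit:** the final pictures show the bolt upright, square and astride the rail. The grip block's outline matches the seated pose to within about 2–3 pixels; I put that offset down to the arm still settling.
- **Surroundings:** nothing I could see in the closing crops had been disturbed. Those crops don't show every bystander, and I did not measure their positions.
- **Contact:** the gripper was well clear, with no contact force on it.
- **Not measured:** I inferred the saddle's exact gap to the rail from the force and tool height rather than measuring it after release.

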